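# Unlatch the decorating case and bring out the plain roller

### The job

On the cake bench, flip the toggle latch of the decorating case right over to open, lift the lid until it stands about upright and stays there, then take out the plain smooth roller and lay it on the wooden roller rest. Lower it gently and let it settle in both grooves, centred along the rest, for a moment before letting go. Leave the ribbed roller in the case, and do not shift the nozzle, the small bowl and the cutter ring that stand close by.

Things in the scene. Friction and masses are not known exactly. Their poses are not given: they have to be found in the camera images.
- case: Fixed grey plastic case, 180 (x) x 250 (y) x 72 mm high without its lid, walls 5 mm, inner floor 5 mm above its origin. Origin: centre of its underside, on the counter. Its -x side is the front with the latch; the lid hinges along its +x top edge. Two places in it, side by side at y = +52 and -52 mm, each with two V saddles at x = +52 and -52 mm, hold a roller along the case's x axis; which roller lies in which place changes.
- latch_tab (a point): Centre of the latch's steel finger tab: 24 mm wide along the case's y, 8 mm thick, standing up from the middle of the front edge when shut. Shut, this point is 107 mm above the counter, 27 mm above the lid's top face; the tab goes on 16 mm above it, and below it the lever runs down in front of the case with a hook over a lip of the lid. Pinch the tab by its two side edges from above, or hook it from behind (44 mm are free between it and the lid's pull).
- latch_pivot (a point): Axis of the latch lever, parallel to the case's y, on the case's front 48 mm above the counter. With the lever shut the tab's centre is 60 mm above this axis and 8 mm further to the front; it moves on a circle about it, forwards (case -x) and down.
- latch (a joint): Lever angle in rad: 0 shut, 1.7 fully open (lying out to the front). A spring holds it shut; about 8 N at the tab are needed to pull it over. Left before 0.75 rad it snaps shut again, beyond 0.75 rad it swings on open by itself. It lets the lid go from about 0.3 rad.
- lid_pull (a point): Grip point on the lid's upright steel pull: a tab 22 mm wide along the case's y, 12 mm thick, 34 mm high, on the lid's middle line; the point is 24 mm above the lid's top face and, lid shut, 104 mm above the counter, 150 mm in front of the lid's hinge axis and 32 mm above it. It moves on a circle about that axis, up and back.
- lid_hinge (a point): Middle of the lid's hinge axis, parallel to the case's y, 72 mm above the counter at the back edge of the case.
- lid (a joint): Lid angle in rad: 0 shut, 1.57 upright, 1.75 stop. The lid is 8 mm thick and reaches 196 mm from the axis; a stiff hinge keeps it at any angle (upright, its front edge is 268 mm above the counter); lifting takes about 4 N at the pull. It cannot be lifted while the latch is shut.
- roller_mid (a point): Centre of the plain smooth roller to bring out: white plastic, 30 mm diameter, 140 mm long, about 0.12 kg, its axis along this frame's x. In the case its axis is 45 mm above the counter.
- ribbed_mid (a point): Centre of the other roller, which stays: same size and colour, but with seven raised ribs (36 mm diameter) round its middle 80 mm; axis along this frame's x.
- rest: Fixed wooden roller rest: foot 150 (x) x 56 (y) x 12 mm, with two upright V-grooved brackets, 10 mm thick, at x = +52 and -52 mm, free between them. A roller lies along the rest's x. Origin: centre of its underside, on the counter.
- rest_seat (a point): Where the roller's centre comes to lie in the rest: midway between the brackets, 55 mm above the counter. Each groove is a 90-degree V, 38 mm wide at its mouth, which lies 3 mm below this point.
- nozzle: Loose bystander: small steel icing nozzle, 42 mm high, in front of the case; origin at the middle of its underside.
- ramekin: Loose bystander: small white bowl, 52 mm across, 35 mm high, beside the case; origin at the middle of its underside.
- cutter: Loose bystander: round steel cutter ring, 56 mm across, 25 mm high, near the rest's front end; origin at the middle of its underside.
Not all that is in view belongs to the job. Several things have the shape of the rest; the one meant has the colours described above.

How it is judged:
By the outcome, as a careful person would: the job done as asked, in the order asked, and still so for the second after the job is handed in, with the robot touching nothing.
It also fails if it takes over 70 s, if anything falls off the work surface, if the arm or the gripper's body presses on something with over 40 N, if the wrist force passes 120 N, or if a joint passes its speed limit or range.

### The arm

A 6-joint arm with a two-finger parallel gripper is mounted at the origin on the work surface. World frame = base frame: x ahead of the robot, y to its left, z up, the work surface at z = 0. Lengths are in m, angles in rad, forces in N, time in s.
With the tool pointing down it reaches from about 0.3 to 0.875 m from the base axis. Payload 6.4 kg.
Tool frame: the origin (TCP) lies between the finger pads; the fingertips stand tcp_to_tips ahead of it and the grasp point (between the pads) lies 2 mm behind it (tcp_to_tips is the distance from the TCP to the fingertips, in m); y points along the fingers, x is the direction in which the jaws open and shut, and the axes are right-handed (so a half turn about y gives the same grasp; the last joint's range is limited). The gripper opens to 88 mm and grips with 3 to 60 N. Pads are 18 mm wide; open, the fingers measure 123 mm over their backs; the gripper's body (75 mm by 187 mm) begins 45 mm behind the grasp point.
Start: joints at [1.069, 0.181, 1.607, -0, 1.354, -0.206], TCP at [0.168, 0.55, 0.256] pointing down, gripper open.
Joint ranges: [-2.99, 2.99], [-0.89, 2.07], [0.3, 2.58], [-1.14, 4.28], [0, 2.63], [-3.12, 3.12]. Speed limits (rad/s): [2.57, 2.57, 3.01, 3.14, 3.14, 3.14].

### API

Orientations are given as a rotation vector (axis times angle).
In Python, from workcell import * gives the robot as it stands.
- The arm moves only by the shell command python3 -m jog 'ROWS' [FORCE]. ROWS is JSON, a list of rows, each a list of 7 numbers: the shift along the tool's x, y, z in mm, then the turn, a rotation vector about the tool's x, y, z in degrees, then the closure, from 0 (fully open) to 1 (shut). A call has 1 to 12 rows; each row shifts and turns the commanded pose from where the row before left it, along the tool's axes as they then stand; what a row does not reach is not made up. A row lasts 1/10 s, in which the tool goes at most 50 mm and 8.59 degrees, less where a joint would pass 70% of its speed; a pose out of reach is approached as far as the arm can. A call is refused whole if a number of a shift passes 50 or a number of a turn 8.59, either way. A call with a gripper value outside its range is refused whole. The fingers move at their own pace and stop on an object; FORCE is the grip in N (left out, the last holds). Time passes only in rows, so rows that do not move let the fingers close. It gives the time, the measured TCP pose, the force and the opening at its end, in the units of the state.
- observe(): the state, without advancing time (a new reading comes with each control period).
- snapshot(name): name is "scene" or "side" or "wrist"; returns a dict with "color" (420x560x3 uint8, blue, green, red), "intrinsics" (3x3 intrinsics, pixels), "R" (3x3) and "t" (3): a world point X has camera coordinates R X + t. Camera axes: x right, y down, z forward; pixel columns grow to the right and rows downward; lengths in m; the calibration is good to about 2 mm. A picture is of the moment at which its call begins. There is no depth.
- close_job(): hands the job in, once; it reports no verdict.
Trained networks look in a picture, given as the dict that the camera call returned (one of the last four; its "shot" number tells which), for a name from the list of things; names that differ only in an ending like _2 or _b are one class to them, and where a whole thing is asked for, a point or a joint stands for the part that bears it (a point fixed in the world has none). Each returns a list of dicts, best first, with "p" (0 to 1); they miss things now and then, are a little off and sometimes report something else, mostly with a low value. They report only what shows in the picture. A call takes as long as a camera call. They do not tell look-alikes from the thing itself.
- trace(picture, thing): "region" (420x560 bool, what is visible of it) and "box" ([left, top, right, bottom] in pixels, round what is visible of it).
The state is a dict: "clock": time; "q": joint angles; "dq": joint speeds; "tau": joint torques, N m; "eef_pos": TCP position; "tool_rot": TCP orientation; "wrist_force": force on the tool from outside, world axes, zero at the start; "torque": the same for the moment, N m; "opening": finger opening in m.
Only numpy, scipy, OpenCV 4.12 (cv2) and the standard library are available. Lean on these libraries where they do the work, as an engineer would, in place of code of your own. Each camera call takes 0.05 s, during which the arm holds its last target.

## Working session

There is one attempt and no reset: what is moved stays moved. The work goes in short steps, Python scripts to look and compute and a shell command to move; the robot and the scene stay as the last step left them, time stands still between calls to the robot, and variables do not carry over. Pictures are saved under pics/ and viewed, and the job is handed in when it is done.

```bash
ls; mkdir -p pics; cat > h.py <<'E'
from workcell import *
import numpy as np, cv2, pickle
def snap(n,f):
    s=snapshot(n); cv2.imwrite('pics/'+f+'.png',s['color']); pickle.dump(s,open('pics/'+f+'.pkl','wb')); return s
def proj(s,X):
    c=s['R']@np.asarray(X,float)+np.ravel(s['t']); p=s['intrinsics']@c; return p[:2]/p[2]
def onz(s,uv,z):
    d=s['R'].T@np.linalg.inv(s['intrinsics'])@np.array([uv[0],uv[1],1.]); C=-s['R'].T@np.ravel(s['t'])
    return C+d*(z-C[2])/d[2]
E
python3 - <<'E'
from h import *
np.set_printoptions(precision=4,suppress=True)
o=observe(); print(o)
for n in ['scene','side','wrist']:
    s=snap(n,n+'0'); print(n,s['shot'],-s['R'].T@np.ravel(s['t']),s['R'][2])
    for t in ['case','latch_tab','lid_pull','rest','nozzle','ramekin','cutter']:
        print(t,[(round(r['p'],2),[round(float(b)) for b in r['box']]) for r in trace(s,t)][:4])
E
```

```text
pics
{'clock': 0.0, 'q': array([ 1.0687,  0.1815,  1.608 , -0.    ,  1.3538, -0.2063]), 'dq': array([ 0.0025, -0.0001,  0.0016, -0.001 ,  0.0007, -0.0002]), 'tau': array([ -0.0008, -43.389 , -34.1838,   0.0702,   0.0389,  -0.0002]), 'eef_pos': array([0.1674, 0.5496, 0.2548]), 'tool_rot': array([-1.3355, -0.9874,  0.99  ]), 'wrist_force': array([-1.255 ,  0.1358,  0.293 ]), 'torque': array([ 0.0016, -0.0041,  0.0394]), 'opening': 0.08847794048242814}
scene 1 [1.4576 0.2992 0.9806] [-0.6911 -0.2633 -0.6731]
case [(0.58, [297, 203, 391, 287]), (0.49, [340, 198, 354, 215])]
latch_tab [(0.65, [341, 199, 354, 217])]
lid_pull [(0.87, [299, 215, 392, 271]), (0.36, [396, 253, 408, 267])]
rest [(0.88, [113, 204, 135, 242]), (0.69, [265, 182, 287, 218]), (0.64, [212, 210, 231, 248])]
nozzle []
ramekin [(0.66, [395, 254, 410, 267])]
cutter [(0.46, [219, 192, 234, 206]), (0.26, [345, 202, 351, 221])]
side 2 [-0.0871 -0.6552  0.6998] [ 0.5744  0.566  -0.5913]
case [(0.67, [174, 146, 277, 218])]
latch_tab [(0.71, [194, 170, 203, 197]), (0.64, [170, 149, 278, 216])]
lid_pull [(0.62, [173, 141, 276, 196])]
rest [(0.77, [441, 263, 477, 324]), (0.64, [220, 231, 266, 286])]
nozzle []
ramekin []
cutter [(0.97, [292, 268, 317, 294])]
wrist 3 [0.0923 0.5732 0.3854] [ 0.2926 -0.0897 -0.952 ]
case [(0.79, [150, 384, 191, 397])]
latch_tab []
lid_pull []
rest []
nozzle []
ramekin []
cutter []
```

View pics/scene0.png

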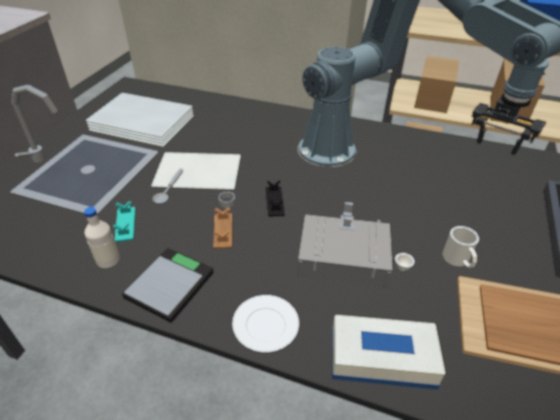

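View pics/side0.png

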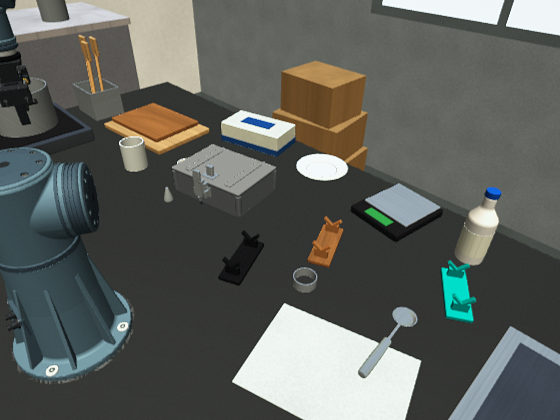

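View pics/wrist0.png

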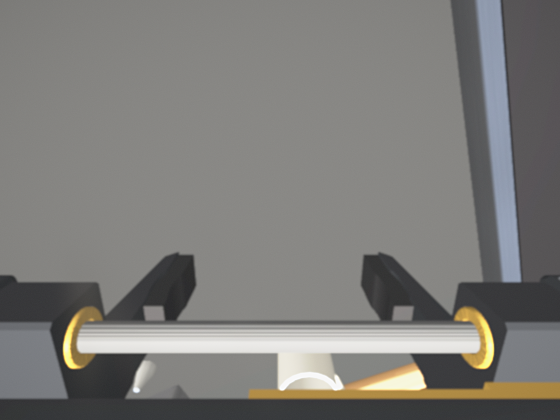

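```bash
python3 - <<'E'
from h import *
a=cv2.imread('pics/scene0.png'); b=cv2.imread('pics/side0.png')
cv2.imwrite('pics/c1.png',cv2.resize(a[190:290,285:425],None,fx=5.5,fy=5.5,interpolation=cv2.INTER_CUBIC))
cv2.imwrite('pics/c2.png',cv2.resize(b[135:225,160:290],None,fx=6,fy=6,interpolation=cv2.INTER_CUBIC))
c=np.hstack([cv2.resize(a[175:255,200:300],None,fx=4,fy=4,interpolation=cv2.INTER_CUBIC),cv2.resize(b[210:290,280:380],None,fx=4,fy=4,interpolation=cv2.INTER_CUBIC)])
cv2.imwrite('pics/c3.png',c)
E
```

```text
(no output)
```

View pics/c1.png

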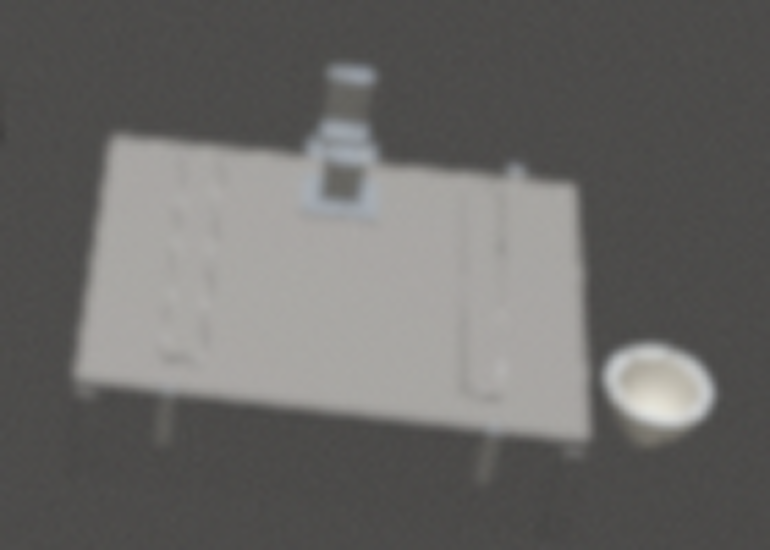

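View pics/c2.png

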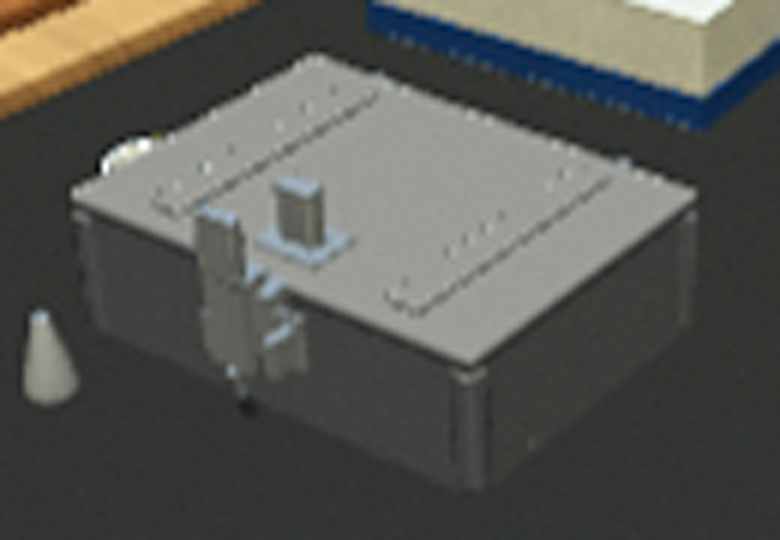

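View pics/c3.png

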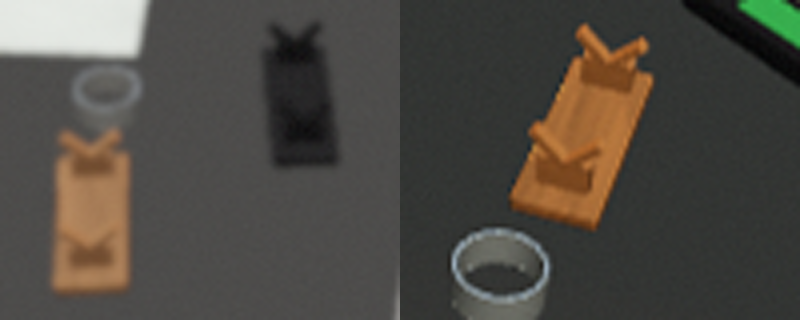

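```bash
cat > fit.py <<'E'
from h import *
from scipy.optimize import least_squares
np.set_printoptions(precision=4,suppress=True)
S=pickle.load(open('pics/scene0.pkl','rb'));D=pickle.load(open('pics/side0.pkl','rb'))
def cv(p,f,o): return (np.array(p)+.5)/f-.5+np.array(o)
def W(p,X): 
    c,s=np.cos(p[2]),np.sin(p[2]); return np.array([p[0]+c*X[0]-s*X[1],p[1]+s*X[0]+c*X[1],X[2]])
# side: +y = left
def cs(X,hw=.125,b=.09): 
    return X
def fit(obs,p0,nx):
    def f(p): return np.concatenate([proj(s,W(p,X(p)))-uv for s,uv,X in obs])
    r=least_squares(f,p0,loss='soft_l1'); print(r.x, np.degrees(r.x[2])); print(np.round(f(r.x).reshape(-1,2),1).tolist()); return r.x
c1=lambda x,y:cv([x,y],5.5,[285,190]); c2=lambda x,y:cv([x,y],6,[160,135])
obs=[]
L=lambda sx,sy:(lambda p:(-.106 if sx<0 else p[3], sy*p[4], .08))
obs+=[(S,c1(110,135),L(-1,-1)),(S,c1(578,185),L(-1,1)),(S,c1(590,438),L(1,1)),(S,c1(77,378),L(1,-1))]
obs+=[(D,c2(73,195),L(-1,1)),(D,c2(470,362),L(-1,-1)),(D,c2(695,192),L(1,-1)),(D,c2(318,55),L(1,1))]
obs+=[(D,c2(472,490),lambda p:(-.09,-.125,0)),(D,c2(688,325),lambda p:(.09,-.125,0))]
p=fit(obs,[.6,.1,0,.09,.125],0)
for n,X in dict(tab=(-.09-.008-.008,0,.107),pull=(-.06,0,.104)).items():
    print(n,W(p,X),proj(S,W(p,X)),proj(D,W(p,X)))
a=lambda x,y:cv([x,y],4,[200,175]); b=lambda x,y:cv([x-400,y],4,[280,210])
R=lambda sx,sy:(lambda p:(sx*.075,sy*.028,.012))
obs=[(S,a(52,287),R(1,-1)),(S,a(130,287),R(1,1)),(S,a(58,155),R(-1,-1)),(S,a(130,152),R(-1,1)),
(D,b(512,203),R(-1,1)),(D,b(595,225),R(-1,-1)),(D,b(652,72),R(1,-1)),(D,b(580,55),R(1,1))]
r=fit(obs,[.6,-.2,0],0)
for n,s,uv,z in [('cutter',S,a(107,80),.025),('cutter',D,b(500,265),.025),('nozzle',D,c2(50,395),0.),('nozzletip',D,c2(38,312),.042),('ramekin',S,c1(658,385),.035)]:
    print(n,onz(s,uv,z))
E
python3 fit.py
```

```text
[0.5634 0.1968 0.1857 0.0801 0.1261] 10.639559318059616
[[0.9, -1.2], [-0.2, -1.0], [-0.2, -0.1], [-0.4, -0.9], [-1.6, -0.5], [-1.2, -0.3], [0.7, -0.6], [-0.3, -0.8], [3.0, -1.0], [3.0, -2.0]]
tab [0.4593 0.1772 0.107 ] [348.0041 210.8458] [200.8918 171.6611]
pull [0.5045 0.1857 0.104 ] [347.2839 221.9723] [212.0782 165.7712]
[ 0.5696 -0.1916  0.4206] 24.100653665330043
[[0.4, -0.7], [-0.7, -1.6], [0.2, -0.5], [-0.8, -0.5], [-0.7, -2.1], [0.8, -1.6], [1.1, 0.1], [-1.1, -0.5]]
cutter [ 0.4267 -0.2423  0.025 ]
cutter [ 0.4315 -0.2403  0.025 ]
nozzle [0.3898 0.262  0.    ]
nozzletip [0.3956 0.2707 0.042 ]
ramekin [0.5284 0.3657 0.035 ]
```

```bash
python3 - <<'E'
import workcell; print([n for n in dir(workcell) if not n.startswith('_')]); print(getattr(workcell,'tcp_to_tips',None))
from h import *
from scipy.spatial.transform import Rotation as Ro
np.set_printoptions(precision=4,suppress=True)
o=observe(); M=Ro.from_rotvec(o['tool_rot']).as_matrix(); print(M)
s=pickle.load(open('pics/wrist0.pkl','rb')); print(s['R']@M, s['R']@o['eef_pos']+np.ravel(s['t']), s['intrinsics'])
E
```

```text
['PlanningError', 'close_job', 'observe', 'snapshot', 'tcp_to_tips', 'trace']
0.017
[[ 0.2915 -0.0001 -0.9566]
 [ 0.9566 -0.      0.2915]
 [-0.0001 -1.      0.0001]]
[[ 1.      0.0003 -0.0007]
 [-0.0005 -0.3061 -0.952 ]
 [-0.0005  0.952  -0.3061]] [-0.0001  0.0354  0.1476] [[309.1285   0.     278.057 ]
 [  0.     309.1285 211.318 ]
 [  0.       0.       1.    ]]
```

```bash
cat >> h.py <<'E'
from scipy.spatial.transform import Rotation as Ro
def W(p,X): 
    c,s=np.cos(p[2]),np.sin(p[2]); return np.array([p[0]+c*X[0]-s*X[1],p[1]+s*X[0]+c*X[1],X[2]])
def rel(target,yaw=None):
    o=observe(); M=Ro.from_rotvec(o['tool_rot']).as_matrix()
    print('clock',round(o['clock'],2),'pos',np.round(o['eef_pos'],4),'open',round(o['opening'],4),'F',np.round(o['wrist_force'],1))
    if yaw is not None:
        h=np.arctan2(-M[1,2],-M[0,2]); d=(yaw-h+np.pi)%(2*np.pi)-np.pi; print('turn about tool y deg',-np.degrees(d),'tilt y',M[:,1])
        M=Ro.from_euler('z',d).as_matrix()@M
    print('shift mm (in axes after turn)',np.round(1000*M.T@(np.array(target)-o['eef_pos']),1))
E
python3 -m jog '[[0,0,0,0,-7,0,0],[0,0,0,0,-7,0,0],[0,0,0,0,-7,0,0],[0,0,0,0,-6.6,0,0],[0,0,0,0,0,0,0]]' 20
python3 -c "
from h import *
rel([.435,.173,.27],.186)"
```

```text
clock: 1.7
eef_pos: [0.1676, 0.5501, 0.2557]
tool_rot: [-1.115, -1.346, 1.346]
wrist_force: [-0.7, 0.1, -0.4]
opening: 0.0882
clock 1.7 pos [0.1676 0.5501 0.2557] open 0.0882 F [-0.7  0.1 -0.4]
turn about tool y deg 0.05341991228160814 tilt y [-1.86635886e-05 -1.30703374e-05 -1.00000000e+00]
shift mm (in axes after turn) [-420.   -14.3 -193.1]
```

```bash

python3 -m jog '[[-42,-1,-19,0,0,0,0],[-42,-1,-19,0,0,0,0],[-42,-1,-19,0,0,0,0],[-42,-1,-19,0,0,0,0],[-42,-1,-19,0,0,0,0],[-42,-1,-19,0,0,0,0],[-42,-1,-19,0,0,0,0],[-42,-1,-20,0,0,0,0],[-42,-3,-20,0,0,0,0],[-42,-3,-20,0,0,0,0],[0,0,0,0,0,0,0],[0,0,0,0,0,0,0]]'
python3 -c "
from h import *
rel([.435,.173,.27],.186)
s=snap('wrist','w1')
for t in ['latch_tab','lid_pull','nozzle','case']:
    print(t,[(round(r['p'],2),[round(float(b)) for b in r['box']]) for r in trace(s,t)][:4])"
```

```text
clock: 2.9
eef_pos: [0.4353, 0.1722, 0.2697]
tool_rot: [-1.118, -1.341, 1.341]
wrist_force: [0.2, 0.8, 0.3]
opening: 0.0881
clock 2.9 pos [0.4353 0.1722 0.2697] open 0.0881 F [0.2 0.8 0.3]
turn about tool y deg -0.30866304796292937 tilt y [-3.65212762e-04  3.09777556e-04 -9.99999885e-01]
shift mm (in axes after turn) [ 0.9 -0.3  0.1]
latch_tab [(0.93, [268, 184, 294, 215])]
lid_pull [(0.93, [164, 202, 394, 322])]
nozzle [(0.56, [348, 149, 372, 172]), (0.31, [0, 192, 44, 275])]
case [(0.75, [164, 183, 397, 354])]
```

View pics/w1.png

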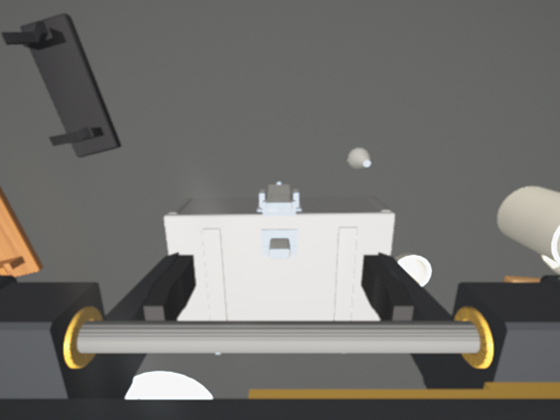

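```bash
python3 - <<'E'
from h import *
a=cv2.imread('pics/w1.png')
cv2.imwrite('pics/c4.png',cv2.resize(a[170:270,155:315],None,fx=5,fy=5,interpolation=cv2.INTER_CUBIC))
cv2.imwrite('pics/c5.png',cv2.resize(a[140:270,250:410],None,fx=4.5,fy=4.5,interpolation=cv2.INTER_CUBIC))
E
```

```text
(no output)
```

View pics/c4.png

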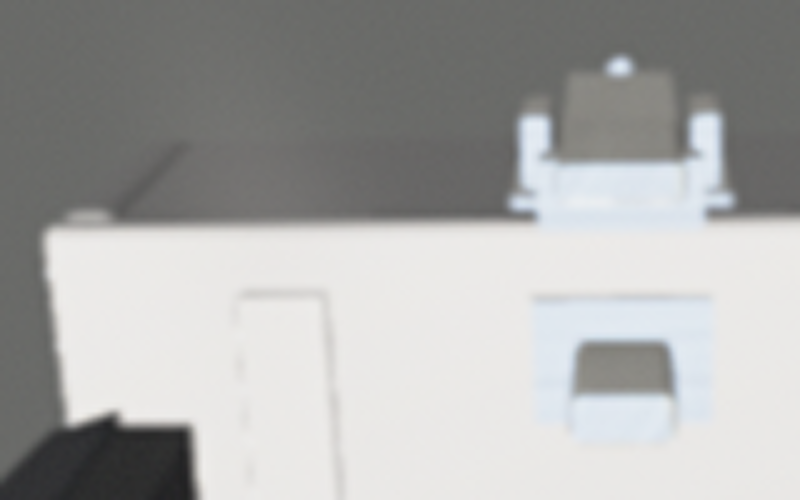

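View pics/c5.png

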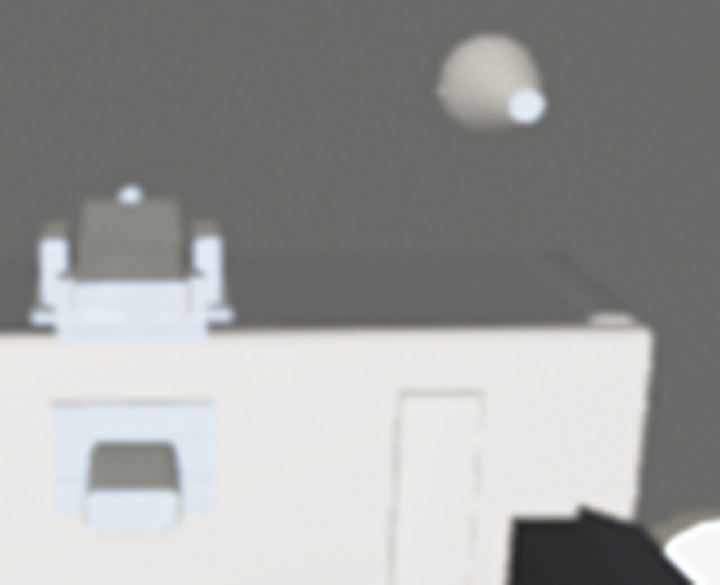

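```bash
python3 - <<'E'
from h import *
np.set_printoptions(precision=4,suppress=True)
s=pickle.load(open('pics/w1.pkl','rb'))
for n,uv,z in [('tabtop',(278.9,204.8),.123),('pulltop',(279.3,252.6),.114),('cl',(164.6,215.8),.08),('cr',(394.4,213.2),.08),('noz',(366.5,163),.042)]: print(n,onz(s,uv,z))
a=onz(s,(164.6,215.8),.08);b=onz(s,(394.4,213.2),.08);d=b-a;print('width',np.linalg.norm(d),'yaw',np.degrees(np.arctan2(-d[0],d[1])),(a+b)/2)
E
```

```text
tabtop [0.4387 0.1734 0.123 ]
pulltop [0.4909 0.1834 0.114 ]
cl [0.4859 0.0554 0.08  ]
cr [0.4381 0.301  0.08  ]
noz [0.3946 0.2685 0.042 ]
width 0.2501524059424084 yaw 10.997156395994734 [0.462  0.1782 0.08  ]
```

```bash
python3 -c "
from h import *
rel([.4387,.1734,.11],.1905)"
```

```text
clock 3.15 pos [0.4342 0.1741 0.2696] open 0.0882 F [-0.1  0.2  0.8]
turn about tool y deg -0.170108605724944 tilt y [-1.76188065e-04  1.13669707e-04 -9.99999978e-01]
shift mm (in axes after turn) [ -1.6 159.6  -4.4]
```

```bash

python3 -m jog '[[-1,25,-4,0,0,0,0],[0,25,0,0,0,0,0],[0,25,0,0,0,0,0],[0,25,0,0,0,0,0.2],[0,25,0,0,0,0,0.2],[0,20,0,0,0,0,0.2],[0,14,0,0,0,0,0.2],[0,0,0,0,0,0,0.2],[0,0,0,0,0,0,0.2]]' 25
python3 -c "
from h import *
rel([.4387,.1734,.11],.1905)
snap('wrist','w2')"
```

```text
clock: 4.05
eef_pos: [0.4388, 0.1734, 0.111]
tool_rot: [-1.115, -1.345, 1.346]
wrist_force: [-0.7, -0.1, -0.0]
opening: 0.0704
clock 4.05 pos [0.4388 0.1734 0.111 ] open 0.0704 F [-0.7 -0.1 -0. ]
turn about tool y deg -0.1969315068536672 tilt y [-2.27413016e-04  1.21858329e-06 -9.99999974e-01]
shift mm (in axes after turn) [0.  1.  0.1]
```

View pics/w2.png

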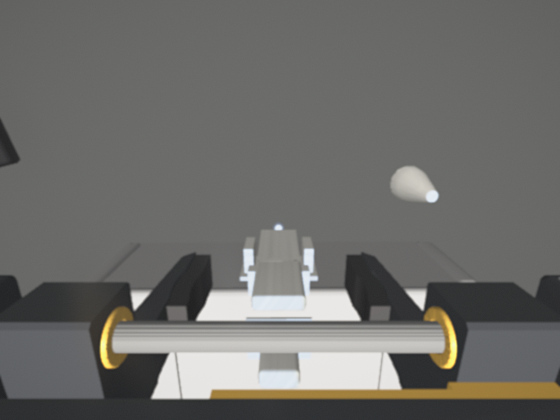

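```bash

python3 -m jog '[[0,0,0,0,0,0,0.5],[0,0,0,0,0,0,0.8],[0,0,0,0,0,0,0.8],[0,0,0,0,0,0,0.8],[0,0,0,0,0,0,0.8]]' 25
```

```text
clock: 4.6
eef_pos: [0.4391, 0.1727, 0.1108]
tool_rot: [-1.116, -1.345, 1.345]
wrist_force: [-0.0, 0.1, -0.5]
opening: 0.0322
```

```bash

python3 -m jog '[[0,0,0,0,0,0,0.8],[0,0,0,0,0,0,0.8],[0,0,0,0,0,0,0.8]]' 25
python3 - <<'E'
import numpy as np
r=lambda t:np.array([-8*np.cos(t)-64*np.sin(t),64*np.cos(t)-8*np.sin(t)])
ts=np.arange(0,1.21,.1)
d=np.diff([r(t) for t in ts],axis=0)
for t,x in zip(ts[1:],d): print(round(t,1),'tool z',round(-x[0],1),'tool y',round(-x[1],1))
E
```

```text
clock: 4.9
eef_pos: [0.4389, 0.1732, 0.1108]
tool_rot: [-1.115, -1.345, 1.344]
wrist_force: [-1.8, 4.7, 2.2]
opening: 0.0238
0.1 tool z 6.3 tool y 1.1
0.2 tool z 6.2 tool y 1.7
0.3 tool z 6.0 tool y 2.4
0.4 tool z 5.7 tool y 2.9
0.5 tool z 5.4 tool y 3.5
0.6 tool z 5.0 tool y 4.0
0.7 tool z 4.6 tool y 4.5
0.8 tool z 4.1 tool y 4.9
0.9 tool z 3.6 tool y 5.3
1.0 tool z 3.1 tool y 5.7
1.1 tool z 2.5 tool y 5.9
1.2 tool z 1.9 tool y 6.2
```

```bash

python3 -m jog '[[0,1,6.3,0,0,0,0.8],[0,1.7,6.2,0,0,0,0.8],[0,2.4,6,0,0,0,0.8],[0,2.9,5.7,0,0,0,0.8],[0,3.5,5.4,0,0,0,0.8]]' 25
python3 -m jog '[[0,4,5,0,0,0,0.8],[0,4.5,4.6,0,0,0,0.8],[0,4.9,4.1,0,0,0,0.8],[0,5.3,3.6,0,0,0,0.8],[0,5.7,3.1,0,0,0,0.8],[0,5.9,2.5,0,0,0,0.8],[0,0,0,0,0,0,0.8]]' 25
python3 -c "
from h import *
snap('wrist','w3')"
```

```text
clock: 5.4
eef_pos: [0.415, 0.1686, 0.1027]
tool_rot: [-1.123, -1.355, 1.337]
wrist_force: [3.5, 8.1, 14.6]
opening: 0.0233
clock: 6.1
eef_pos: [0.3867, 0.163, 0.0676]
tool_rot: [-1.115, -1.344, 1.345]
wrist_force: [1.9, 5.8, -5.6]
opening: 0.0229
```

View pics/w3.png

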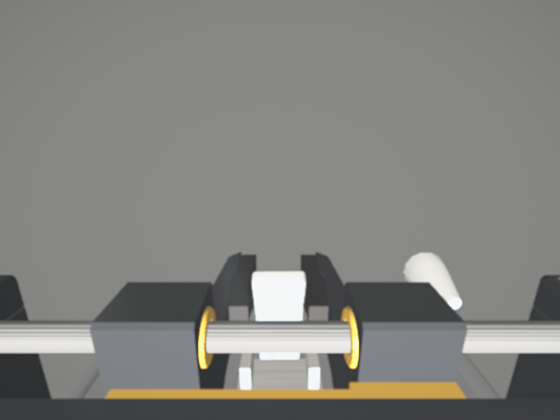

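```bash

python3 -m jog '[[0,0,0,0,0,0,0.5],[0,0,0,0,0,0,0.5],[0,0,0,0,0,0,0.5],[0,0,0,0,0,0,0.5],[0,0,0,0,0,0,0.5],[0,-5,0,0,0,0,0.5],[0,-15,0,0,0,0,0.5],[0,-25,0,0,0,0,0.5],[0,-30,0,0,0,0,0.3],[0,-30,0,0,0,0,0.3],[0,0,0,0,0,0,0.3]]' 25
python3 -c "
from h import *
case=(.5503,.1949,.1905)
snap('wrist','w4'); rel(W(case,(-.06,0,.16)),.1905)"
```

```text
clock: 7.25
eef_pos: [0.3902, 0.1634, 0.1782]
tool_rot: [-1.121, -1.351, 1.341]
wrist_force: [0.8, 0.2, 0.4]
opening: 0.0617
clock 7.3 pos [0.389  0.1632 0.1761] open 0.0617 F [-0.3 -0.3  0. ]
turn about tool y deg -0.25507070467217535 tilt y [ 5.19931706e-03  5.21489095e-04 -9.99986347e-01]
shift mm (in axes after turn) [   0.6   16.7 -104.3]
```

View pics/w4.png

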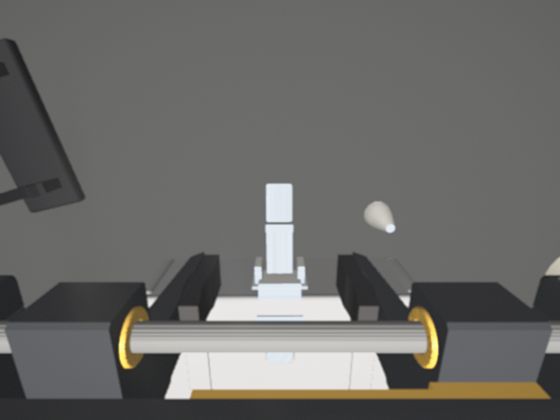

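```bash

python3 -m jog '[[0,0,-26,0,0,0,0.3],[0,0,-26,0,0,0,0.3],[0,0,-26,0,0,0,0.3],[0,0,-26,0,0,0,0.3],[0,20,0,0,0,0,0.3],[0,20,0,0,0,0,0.3],[0,20,0,0,0,0,0.3],[0,10,0,0,0,0,0.3],[0,0,0,0,0,0,0.3],[0,0,0,0,0,0,0.3]]' 30
python3 -c "
from h import *
case=(.5503,.1949,.1905)
snap('wrist','w5'); rel(W(case,(-.06,0,.105)),.1905)"
```

```text
clock: 8.3
eef_pos: [0.4896, 0.1822, 0.1039]
tool_rot: [-1.115, -1.344, 1.345]
wrist_force: [-0.2, -0.3, -0.2]
opening: 0.0613
clock 8.35 pos [0.4901 0.1823 0.1045] open 0.0619 F [ 0.4 -0.7 -0. ]
turn about tool y deg -0.26060516127934746 tilt y [ 8.15732339e-04  8.67069353e-05 -9.99999664e-01]
shift mm (in axes after turn) [ 1.  -0.5 -1.5]
```

View pics/w5.png

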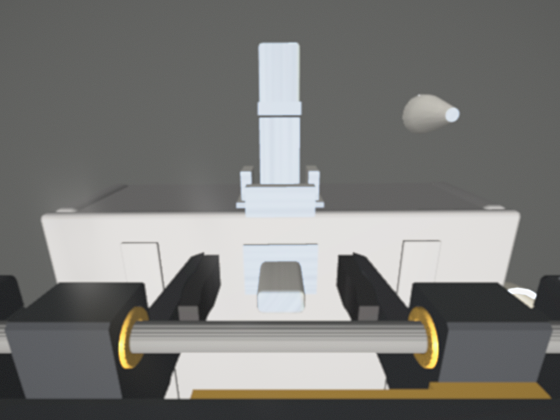

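```bash

python3 -m jog '[[0,0,0,0,0,0,0.6],[0,0,0,0,0,0,0.8],[0,0,0,0,0,0,0.8],[0,0,0,0,0,0,0.8],[0,0,0,0,0,0,0.8]]' 30
python3 - <<'E'
import numpy as np
r=lambda t:np.array([-150*np.cos(t)+34*np.sin(t),150*np.sin(t)+34*np.cos(t)])
n=20; ts=np.linspace(0,1.58,n+1); da=np.radians(2.2)
a=0; out=[]
for i in range(n):
    dx,dz=r(ts[i+1])-r(ts[i])
    # tool y dir in (x,z): (-sin a,-cos a); tool z dir: (-cos a, sin a)
    out.append([0,round(-dx*np.sin(a)-dz*np.cos(a),1),round(-dx*np.cos(a)+dz*np.sin(a),1),2.2,0,0,.8]); a+=da
print(out)
E
```

```text
clock: 8.85
eef_pos: [0.4897, 0.1823, 0.1041]
tool_rot: [-1.115, -1.345, 1.345]
wrist_force: [-0.9, 6.9, 1.0]
opening: 0.0239
[[0, np.float64(-11.7), np.float64(-3.2), 2.2, 0, 0, 0.8], [0, np.float64(-11.6), np.float64(-3.6), 2.2, 0, 0, 0.8], [0, np.float64(-11.4), np.float64(-4.1), 2.2, 0, 0, 0.8], [0, np.float64(-11.3), np.float64(-4.6), 2.2, 0, 0, 0.8], [0, np.float64(-11.1), np.float64(-5.0), 2.2, 0, 0, 0.8], [0, np.float64(-10.9), np.float64(-5.5), 2.2, 0, 0, 0.8], [0, np.float64(-10.6), np.float64(-5.9), 2.2, 0, 0, 0.8], [0, np.float64(-10.4), np.float64(-6.3), 2.2, 0, 0, 0.8], [0, np.float64(-10.1), np.float64(-6.7), 2.2, 0, 0, 0.8], [0, np.float64(-9.8), np.float64(-7.1), 2.2, 0, 0, 0.8], [0, np.float64(-9.5), np.float64(-7.5), 2.2, 0, 0, 0.8], [0, np.float64(-9.2), np.float64(-7.9), 2.2, 0, 0, 0.8], [0, np.float64(-8.9), np.float64(-8.3), 2.2, 0, 0, 0.8], [0, np.float64(-8.5), np.float64(-8.6), 2.2, 0, 0, 0.8], [0, np.float64(-8.2), np.float64(-9.0), 2.2, 0, 0, 0.8], [0, np.float64(-7.8), np.float64(-9.3), 2.2, 0, 0, 0.8], [0, np.float64(-7.4), np.float64(-9.6), 2.2, 0, 0, 0.8], [0, np.float64(-7.0), np.float64(-9.9), 2.2, 0, 0, 0.8], [0, np.float64(-6.6), np.float64(-10.2), 2.2, 0, 0, 0.8], [0, np.float64(-6.2), np.float64(-10.4), 2.2, 0, 0, 0.8]]
```

```bash

python3 -m jog '[[0,0,0,0,0,0,0.8],[0,0,0,0,0,0,0.8],[0,-11.7,-3.2,2.2,0,0,0.8],[0,-11.6,-3.6,2.2,0,0,0.8],[0,-11.4,-4.1,2.2,0,0,0.8],[0,-11.3,-4.6,2.2,0,0,0.8]]' 30
python3 -c "
from h import *
snap('side','s1')"
```

```text
clock: 9.45
eef_pos: [0.5048, 0.1863, 0.1479]
tool_rot: [-1.005, -1.214, 1.426]
wrist_force: [-4.4, 4.3, -4.2]
opening: 0.0218
```

View pics/s1.png

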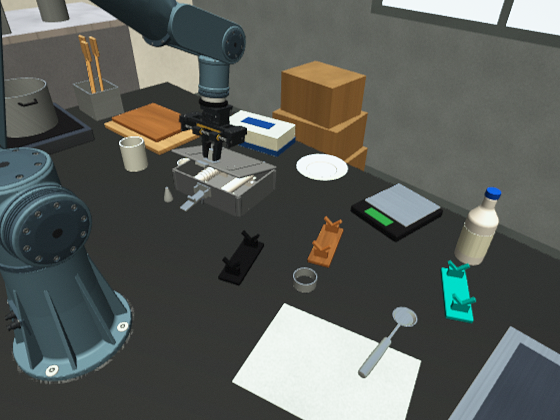

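The lid is rising (side view, lid edge at about (205,160)), and the latch lies open at (195,200). I'll continue the arc.

```bash

python3 -m jog '[[0,-11.1,-5,2.2,0,0,0.8],[0,-10.9,-5.5,2.2,0,0,0.8],[0,-10.6,-5.9,2.2,0,0,0.8],[0,-10.4,-6.3,2.2,0,0,0.8],[0,-10.1,-6.7,2.2,0,0,0.8],[0,-9.8,-7.1,2.2,0,0,0.8],[0,-9.5,-7.5,2.2,0,0,0.8],[0,-9.2,-7.9,2.2,0,0,0.8]]' 30
python3 -m jog '[[0,-8.9,-8.3,2.2,0,0,0.8],[0,-8.5,-8.6,2.2,0,0,0.8],[0,-8.2,-9,2.2,0,0,0.8],[0,-7.8,-9.3,2.2,0,0,0.8],[0,-7.4,-9.6,2.2,0,0,0.8],[0,-7,-9.9,2.2,0,0,0.8],[0,-6.6,-10.2,2.2,0,0,0.8],[0,-6.2,-10.4,2.2,0,0,0.8],[0,0,0,0,0,0,0.8],[0,0,0,0,0,0,0.8]]' 30
python3 -c "
from h import *
case=(.5503,.1949,.1905)
rel(W(case,(.124,0,.22)));snap('side','s2')"
```

```text
clock: 10.3
eef_pos: [0.5758, 0.2001, 0.2131]
tool_rot: [-0.79, -0.958, 1.556]
wrist_force: [-10.0, 3.5, 7.6]
opening: 0.0216
clock: 11.3
eef_pos: [0.6718, 0.2188, 0.2213]
tool_rot: [-0.579, -0.705, 1.651]
wrist_force: [1.5, 8.3, 8.9]
opening: 0.0214
clock 11.3 pos [0.6718 0.2188 0.2213] open 0.0214 F [1.5 8.3 8.9]
shift mm (in axes after turn) [-0.5  0.8 -1.1]
```

View pics/s2.png

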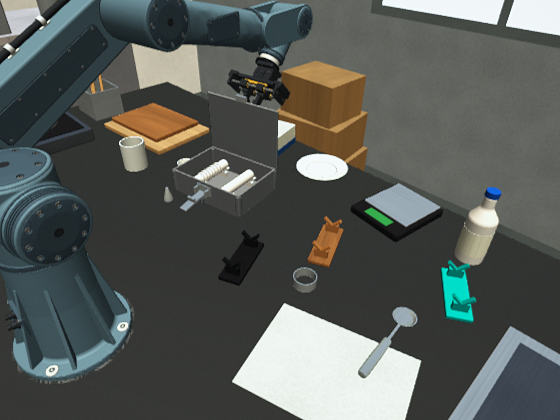

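```bash

python3 -m jog '[[0,0,0,0,0,0,0.5],[0,0,0,0,0,0,0.4],[0,0,0,0,0,0,0.4],[0,0,0,0,0,0,0.4],[0,-10,0,0,0,0,0.4],[0,-20,0,0,0,0,0.4],[0,-30,0,0,0,0,0.4],[0,-30,0,0,0,0,0.4],[0,-10,0,0,0,0,0.4]]' 30
python3 -c "
from h import *
case=(.5503,.1949,.1905)
rel(W(case,(.124,0,.22)));snap('side','s3');snap('scene','n3'); print(observe()['q'])
a=cv2.imread('pics/s3.png')[70:220,150:330]
cv2.imwrite('pics/c6.png',cv2.resize(a,None,fx=4,fy=4,interpolation=cv2.INTER_CUBIC))"
```

```text
clock: 12.25
eef_pos: [0.6925, 0.2152, 0.2869]
tool_rot: [-0.601, -0.727, 1.639]
wrist_force: [0.1, -0.5, 0.5]
opening: 0.0529
clock 12.25 pos [0.6925 0.2152 0.2869] open 0.0529 F [ 0.1 -0.5  0.5]
shift mm (in axes after turn) [  6.7  62.6 -30.5]
[ 0.14751625  1.11299139  0.29862923 -0.03528686  2.46738376 -1.626341  ]
```

View pics/c6.png

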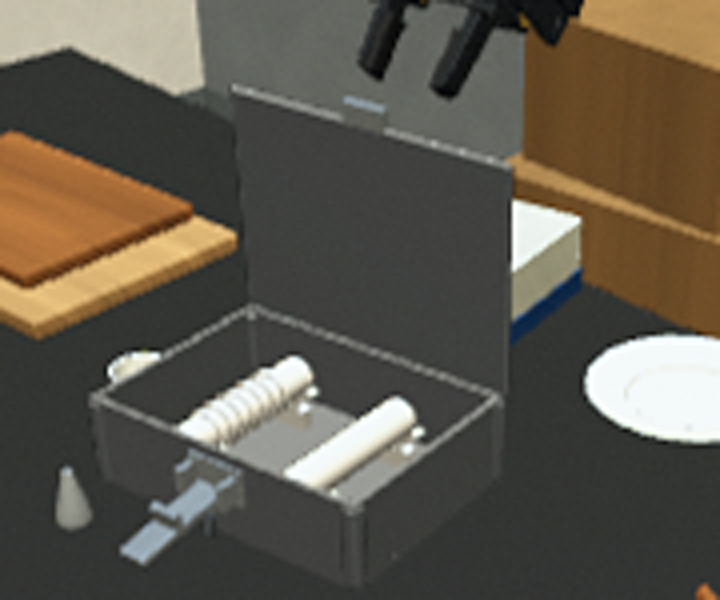

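View pics/n3.png

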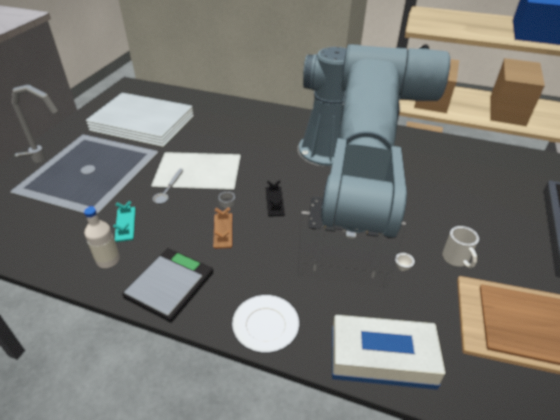

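```bash

python3 -m jog '[[0,-5,20,0,0,0,0.3],[0,0,30,0,0,0,0.3],[0,0,30,0,0,0,0.3],[0,0,30,0,0,0,0.3],[0,0,0,-7,0,0,0.3],[0,0,0,-7,0,0,0.3],[0,0,0,-7,0,0,0.3],[0,0,0,-7,0,0,0.3],[0,0,0,-7,0,0,0.3],[0,0,0,-7,0,0,0.3],[0,0,0,0,0,0,0.3]]' 20
python3 -c "
from h import *
case=(.5503,.1949,.1905)
o=observe();M=Ro.from_rotvec(o['tool_rot']).as_matrix();print(M.round(3),o['q'].round(3));rel(W(case,(0,-.052,.2)),.1905)"
```

```text
clock: 13.45
eef_pos: [0.6131, 0.2014, 0.3615]
tool_rot: [-1.108, -1.337, 1.346]
wrist_force: [0.2, 0.8, 0.8]
opening: 0.0616
[[-0.183 -0.009 -0.983]
 [ 0.983  0.001 -0.183]
 [ 0.003 -1.     0.009]] [ 0.133  0.281  1.276  0.002  1.594 -1.622]
clock 13.45 pos [0.6131 0.2014 0.3615] open 0.0616 F [0.2 0.8 0.8]
turn about tool y deg -0.36966724927463346 tilt y [-0.00946256  0.00116326 -0.99995455]
shift mm (in axes after turn) [-47.  161.9  61.4]
```

```bash

python3 -m jog '[[-12,0,15,-0.5,-0.3,0,0.3],[-12,0,15,0,0,0,0.3],[-12,0,15,0,0,0,0.3],[-11,25,16,0,0,0,0.3],[0,30,0,0,0,0,0.3],[0,30,0,0,0,0,0.3],[0,25,0,0,0,0,0.3],[0,0,0,0,0,0,0.3],[0,0,0,0,0,0,0.3]]' 20
python3 -c "
from h import *
case=(.5503,.1949,.1905)
s=snap('wrist','w6');rel(W(case,(0,-.052,.047)),.1905)
for t in ['roller_mid','ribbed_mid']:
    print(t,[(round(r['p'],2),[round(float(b)) for b in r['box']]) for r in trace(s,t)][:4])
for x in [-.07,0,.07]:
  for y in (.052,-.052): print(x,y,proj(s,W(case,(x,y,.045))))
"
```

```text
clock: 14.35
eef_pos: [0.5647, 0.144, 0.2509]
tool_rot: [-1.109, -1.344, 1.347]
wrist_force: [-0.2, 0.3, 1.2]
opening: 0.0613
clock 14.4 pos [0.5654 0.144  0.2521] open 0.0616 F [-1.1 -0.   0.6]
turn about tool y deg -0.11089039875835463 tilt y [-0.00222402  0.0023035  -0.99999487]
shift mm (in axes after turn) [2.000e-01 2.051e+02 4.800e+00]
roller_mid [(0.57, [263, 110, 293, 239])]
ribbed_mid [(0.86, [355, 109, 396, 238])]
-0.07 0.052 [378.27014767 116.94198841]
-0.07 -0.052 [278.2749821  117.22927467]
0 0.052 [372.26608647 182.97307015]
0 -0.052 [278.43363614 183.26956979]
0.07 0.052 [366.9591182  241.33770775]
0.07 -0.052 [278.5738628  241.63940603]
```

View pics/w6.png

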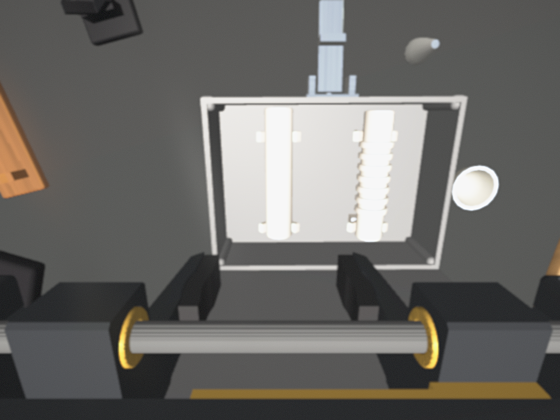

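```bash
python3 - <<'E'
from h import *
np.set_printoptions(precision=4,suppress=True)
s=pickle.load(open('pics/w6.pkl','rb')); a=s['color']
cv2.imwrite('pics/c7.png',cv2.resize(a[95:255,240:320],None,fx=3.7,fy=3.7,interpolation=cv2.INTER_CUBIC))
print(a[100:120,278].mean(1).astype(int),a[228:246,278].mean(1).astype(int))
case=(.5503,.1949,.1905)
for r in (108,237.5):
  for z in (.045,.06):
    X=onz(s,(278.5,r),z)-np.array([case[0],case[1],0]); print(r,z,Ro.from_euler('z',-case[2]).apply(X))
E
```

```text
[233 233 216 148 141 202 229 242 247 247 247 247 247 247 247 247 247 247
 247 247] [247 247 247 247 247 247 247 247 247 247 248 242 223 192 133  90  85  89]
108 0.045 [-0.0791 -0.0517  0.045 ]
108 0.06 [-0.0789 -0.0518  0.06  ]
237.5 0.045 [ 0.0648 -0.0521  0.045 ]
237.5 0.06 [ 0.0586 -0.0521  0.06  ]
```

View pics/c7.png

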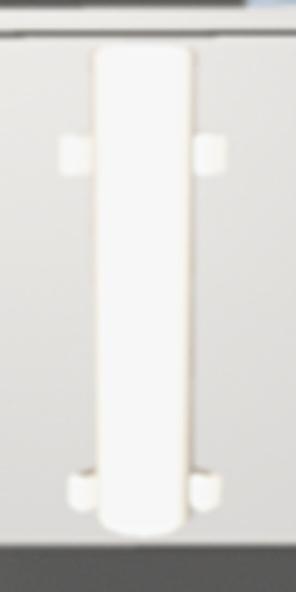

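```bash
python3 - <<'E'
from h import *
np.set_printoptions(precision=4,suppress=True)
s=pickle.load(open('pics/w6.pkl','rb')); a=s['color']
case=(.5503,.1949,.1905)
for n,X in dict(fr=(-.0875,0,.072),br=(.0875,0,.072),rollF=(-.07,-.052,.06),rollB=(.07,-.052,.06),sF=(-.052,-.052,.035),sB=(.052,-.052,.035)).items(): print(n,proj(s,W(case,X)))
print([ (r,int(a[r,300].mean())) for r in list(range(92,112))+list(range(258,275))])
o=observe();print(-s['R'].T@np.ravel(s['t'])-o['eef_pos'])
E
```

```text
fr [333.6629  97.9295]
br [325.5394 265.6514]
rollF [278.3194 117.4023]
rollB [278.6252 246.8852]
sF [278.2895 134.4164]
sB [278.5078 224.3373]
[(92, 91), (93, 90), (94, 90), (95, 96), (96, 133), (97, 192), (98, 226), (99, 231), (100, 230), (101, 230), (102, 206), (103, 141), (104, 158), (105, 221), (106, 231), (107, 230), (108, 229), (109, 229), (110, 229), (111, 229), (258, 89), (259, 88), (260, 89), (261, 88), (262, 88), (263, 88), (264, 110), (265, 161), (266, 204), (267, 217), (268, 214), (269, 188), (270, 132), (271, 89), (272, 85), (273, 88), (274, 87)]
[-0.0776 -0.0152  0.1282]
```

```bash
python3 -c "
from h import *
case=(.5503,.1949,.1905)
rel(W(case,(-.0095,-.052,.043)),.1905)"

```

```text
clock 14.5 pos [0.5656 0.1441 0.2527] open 0.0617 F [ 0.8 -0.5  0.6]
turn about tool y deg -0.10420721319254246 tilt y [-1.22448041e-04  2.38573415e-03 -9.99997147e-01]
shift mm (in axes after turn) [  0.3 209.7  15. ]
```

```bash

python3 -m jog '[[0,25,7,0,0,0,0.3],[0,30,8,0,0,0,0.3],[0,30,0,0,0,0,0.3],[0,30,0,0,0,0,0.3],[0,30,0,0,0,0,0.3],[0,25,0,0,0,0,0.3],[0,20,0,0,0,0,0.3],[0,10,0,0,0,0,0.3],[0,9,0,0,0,0,0.3],[0,0,0,0,0,0,0.3],[0,0,0,0,0,0,0.3]]' 15
python3 -c "
from h import *
case=(.5503,.1949,.1905)
rel(W(case,(-.0095,-.052,.043)),.1905); snap('wrist','w7')"

```

```text
clock: 15.6
eef_pos: [0.55, 0.1418, 0.0428]
tool_rot: [-1.112, -1.347, 1.345]
wrist_force: [0.3, 0.2, 0.2]
opening: 0.0618
clock 15.6 pos [0.55   0.1418 0.0428] open 0.0618 F [0.3 0.2 0.2]
turn about tool y deg -0.1058324328785819 tilt y [-0.00104393  0.00237005 -0.99999665]
shift mm (in axes after turn) [ 0.1 -0.2 -0.9]
```

View pics/w7.png

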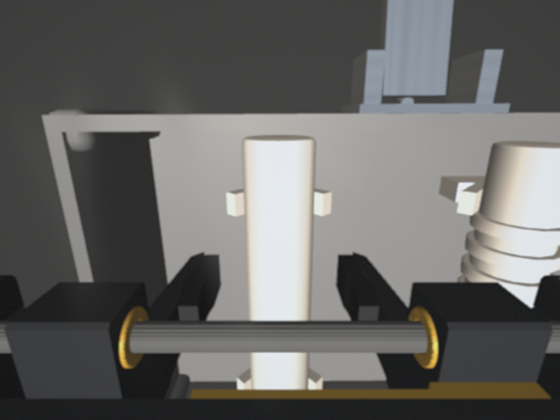

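```bash

python3 -m jog '[[0,0,0,0,0,0,0.5],[0,0,0,0,0,0,0.7],[0,0,0,0,0,0,0.7],[0,0,0,0,0,0,0.7],[0,0,0,0,0,0,0.7],[0,0,0,0,0,0,0.7]]' 20
python3 -m jog '[[0,-5,0,0,0,0,0.7],[0,-15,0,0,0,0,0.7],[0,-25,0,0,0,0,0.7],[0,-30,0,0,0,0,0.7],[0,-30,0,0,0,0,0.7],[0,-25,0,0,0,0,0.7],[0,0,0,0,0,0,0.7],[0,0,0,0,0,0,0.7]]' 20
python3 -c "
from h import *
s=snap('wrist','w8');r=(.5696,-.1916,.4206)
rel(W(r,(0,0,.17)),.4206)
print(proj(s,observe()['eef_pos']))
d=snap('side','s8'); print([ (x['p'],x['box']) for x in trace(d,'rest')])"

```

```text
clock: 16.25
eef_pos: [0.5492, 0.142, 0.042]
tool_rot: [-1.11, -1.347, 1.345]
wrist_force: [-0.7, 2.3, 2.3]
opening: 0.0285
clock: 17.05
eef_pos: [0.5496, 0.1413, 0.1722]
tool_rot: [-1.112, -1.347, 1.345]
wrist_force: [-0.1, -0.5, -1.7]
opening: 0.0285
clock 17.1 pos [0.5488 0.1413 0.171 ] open 0.0291 F [-0.6 -0.6 -2.5]
turn about tool y deg -13.297999979530731 tilt y [-0.00377492  0.0021554  -0.99999055]
shift mm (in axes after turn) [-312.3    0.5  116.9]
[278.61993632 282.59622055]
[(0.77, [216.6, 233.1, 262.8, 284.4]), (0.73, [440.6, 263.8, 475.7, 324.4]), (0.57, [308.2, 222.4, 343.4, 266.8]), (0.53, [196.1, 163.5, 228.3, 180.9])]
```

View pics/w8.png

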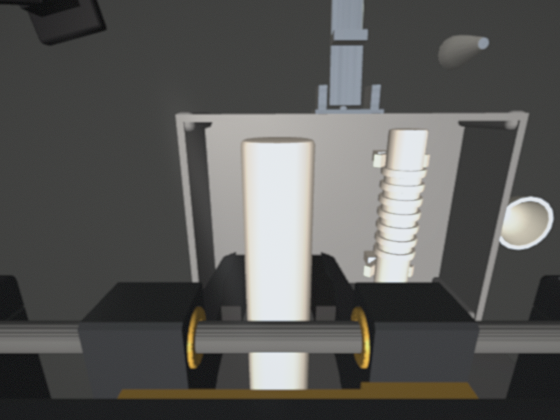

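View pics/s8.png

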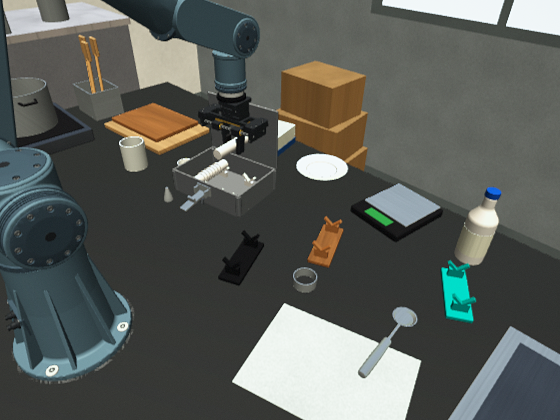

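```bash

python3 -c "
from h import *
r=(.5696,-.1916,.4206)
rel(W(r,(.05,.1,.2)),.4206)
s=pickle.load(open('pics/w8.pkl','rb'));o=observe();M=Ro.from_rotvec(o['tool_rot']).as_matrix()
for row in (139.5,141,142.5): print(row, 1000*M.T@(onz(s,(279,row),o['eef_pos'][2]+.017)-o['eef_pos']))
a=s['color'];print([(k,int(a[k,279].mean())) for k in range(130,156)])
"
```

```text
clock 17.2 pos [0.5483 0.1413 0.17  ] open 0.0292 F [ 0.2  1.  -2.3]
turn about tool y deg -13.299126545936655 tilt y [-0.00568538  0.00212873 -0.99998157]
shift mm (in axes after turn) [-212.4  -30.3   66.7]
139.5 [ 4.38945230e-02 -1.66469900e+01  6.81042711e+01]
141 [ 4.40374841e-02 -1.66497555e+01  6.75709326e+01]
142.5 [ 4.41808600e-02 -1.66525289e+01  6.70360468e+01]
[(130, 177), (131, 176), (132, 176), (133, 177), (134, 178), (135, 175), (136, 159), (137, 130), (138, 117), (139, 119), (140, 122), (141, 132), (142, 156), (143, 202), (144, 230), (145, 234), (146, 234), (147, 233), (148, 233), (149, 233), (150, 233), (151, 233), (152, 233), (153, 233), (154, 233), (155, 233)]
```

```bash

python3 -m jog '[[0,-10,22,0.3,0,0,0.7],[0,-10,22,0,-6.6,0,0.7],[0,-10,22,0,-6.7,0,0.7],[-42,0,0,0,0,0,0.7],[-42,0,0,0,0,0,0.7],[-42,0,0,0,0,0,0.7],[-42,0,0,0,0,0,0.7],[-42,0,0,0,0,0,0.7],[0,0,0,0,0,0,0.7],[0,0,0,0,0,0,0.7]]' 20
python3 -c "
from h import *
r=(.5696,-.1916,.4206)
rel(W(r,(.05,.1,.2)),.4206);s=snap('wrist','w9')
for x in (-.075,.075):
  for y in (-.028,.028): print(x,y,proj(s,W(r,(x,y,.012))))
print([ (x['p'],x['box']) for x in trace(s,'rest')])
"
```

```text
clock: 18.2
eef_pos: [0.5705, -0.0657, 0.1994]
tool_rot: [-0.97, -1.505, 1.511]
wrist_force: [-0.1, -0.4, -2.2]
opening: 0.0289
clock 18.2 pos [ 0.5705 -0.0657  0.1994] open 0.0289 F [-0.1 -0.4 -2.2]
turn about tool y deg -0.1120506972478458 tilt y [-0.01086618  0.00274729 -0.99993719]
shift mm (in axes after turn) [-14.6  -0.7   2.2]
-0.075 -0.028 [123.71193547  59.8356194 ]
-0.075 0.028 [183.92414485  59.71680341]
0.075 -0.028 [144.78821539 213.2946753 ]
0.075 0.028 [196.91600773 213.06443274]
[(0.61, [314.8, 0.0, 383.2, 80.2]), (0.59, [113.7, 60.2, 202.3, 214.6])]
```

View pics/w9.png

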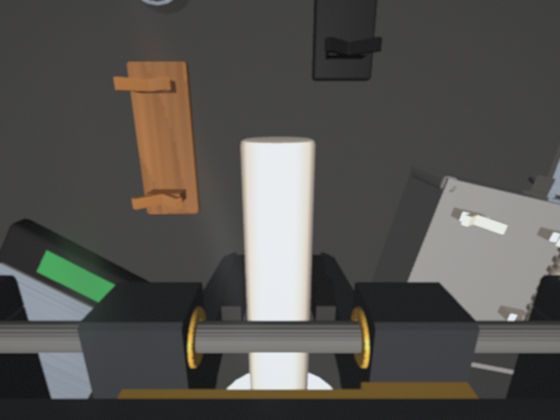

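```bash
python3 - <<'E'
from h import *
a=cv2.imread('pics/w9.png')
cv2.imwrite('pics/c8.png',cv2.resize(a[50:225,105:210],None,fx=3.4,fy=3.4,interpolation=cv2.INTER_CUBIC))
E
```

```text
(no output)
```

View pics/c8.png

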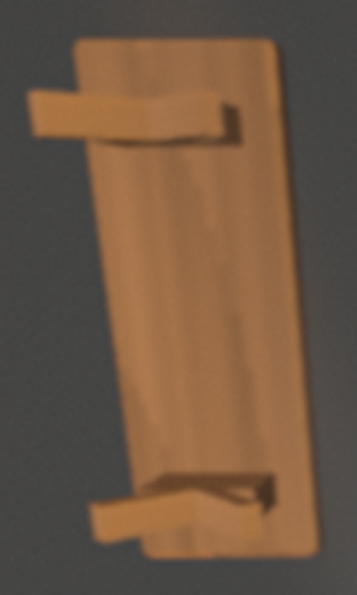

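```bash
python3 - <<'E'
from h import *
from scipy.optimize import least_squares
np.set_printoptions(precision=4,suppress=True)
s=pickle.load(open('pics/w9.pkl','rb'))
c=lambda x,y:(np.array([x,y])+.5)/3.4-.5+np.array([105,50])
ob=[((-.075,-.028,.012),c(75,39)),((-.075,.028,.012),c(273,39)),((.075,.028,.012),c(313,556)),((.075,-.028,.012),c(143,556))]
f=lambda p:np.concatenate([proj(s,W(p,X))-u for X,u in ob])
q=least_squares(f,[.57,-.19,.42]).x; print(q,np.degrees(q[2]),f(q).reshape(-1,2))
for x in (-.052,.052):
  for y in (-.019,0,.019):
    X=(x,y,.052 if y else .033); u=proj(s,W(q,X)); print(X,u,(u-[105,50]+.5)*3.4)
rel(W(q,(-.0028,0,.14)),q[2])
E
```

```text
[ 0.5697 -0.1901  0.4153] 23.79341568095437 [[-1.0434 -0.5687]
 [ 0.9206 -0.3366]
 [ 1.1349  0.6833]
 [-0.9846  0.6502]]
(-0.052, -0.019, 0.052) [118.1416  82.9267] [ 46.3815 113.6506]
(-0.052, 0, 0.033) [149.982   85.1202] [154.6387 121.1087]
(-0.052, 0.019, 0.052) [163.9903  83.0819] [202.2669 114.1784]
(0.052, -0.019, 0.052) [135.0305 203.4044] [103.8037 523.275 ]
(0.052, 0, 0.033) [162.6465 198.1851] [197.698  505.5292]
(0.052, 0.019, 0.052) [175.9436 203.4394] [242.9081 523.3939]
clock 18.3 pos [ 0.5703 -0.0642  0.2   ] open 0.0289 F [ 0.2 -0.2 -1. ]
turn about tool y deg 0.3370423880995136 tilt y [-0.0102  0.0026 -0.9999]
shift mm (in axes after turn) [-115.4   59.7   53.6]
```

```bash

python3 -m jog '[[-23,0,10,-0.3,0.3,0,0.7],[-23,0,11,-0.3,0,0,0.7],[-23,0,11,0,0,0,0.7],[-23,0,11,0,0,0,0.7],[-23,0,11,0,0,0,0.7],[0,20,0,0,0,0,0.7],[0,30,0,0,0,0,0.7],[0,30,0,0,0,0,0.7],[0,30,0,0,0,0,0.7],[0,15,0,0,0,0,0.7],[0,0,0,0,0,0,0.7],[0,0,0,0,0,0,0.7]]' 20
python3 -c "
from h import *
r=(.5697,-.1901,.4163)
rel(W(r,(-.0028,0,.0535)),r[2]);s=snap('wrist','w10');snap('side','s10')
a=cv2.imread('pics/s10.png')[190:310,260:400]
cv2.imwrite('pics/c10.png',cv2.resize(a,None,fx=5,fy=5,interpolation=cv2.INTER_CUBIC))
"
```

```text
clock: 19.5
eef_pos: [0.5692, -0.191, 0.0765]
tool_rot: [-0.982, -1.514, 1.504]
wrist_force: [-0.4, -0.3, -0.2]
opening: 0.0288
clock 19.5 pos [ 0.5692 -0.191   0.0765] open 0.0288 F [-0.4 -0.3 -0.2]
turn about tool y deg 0.006480409144339951 tilt y [ 0.00251054  0.00529471 -0.99998283]
shift mm (in axes after turn) [ 0.6 23.   2. ]
```

View pics/w10.png

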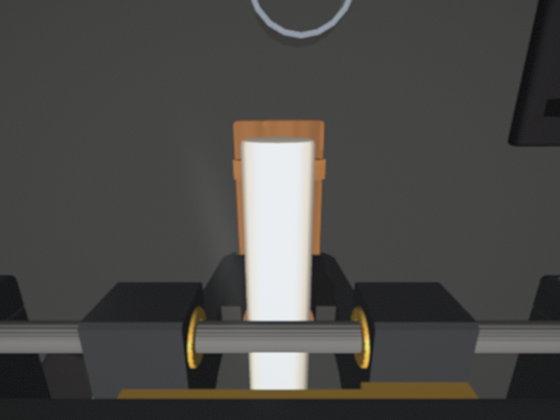

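View pics/c10.png

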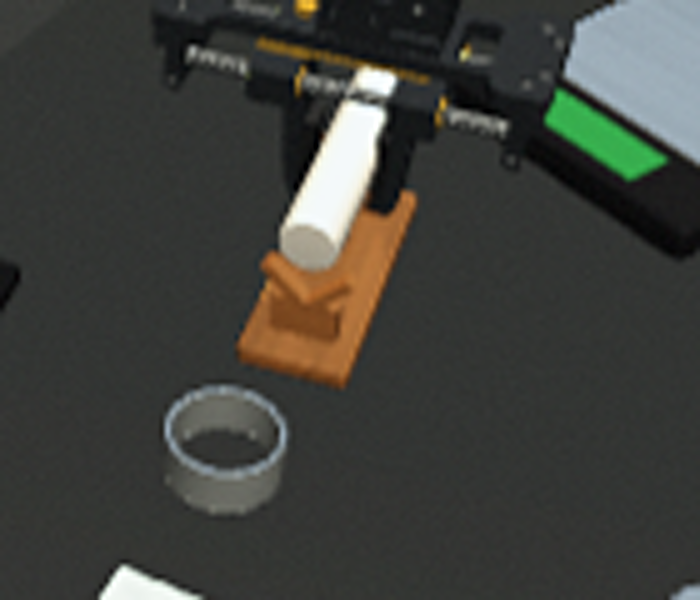

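```bash

python3 -c "
from h import *
s=pickle.load(open('pics/w10.pkl','rb'));o=observe();M=Ro.from_rotvec(o['tool_rot']).as_matrix();a=s['color']
print([(k,int(a[k,279].mean())) for k in list(range(116,128))+list(range(133,150))]); print([(k,int(a[k,320].mean())) for k in range(155,185)])
T=lambda r,z,c=279: (1000*M.T@(onz(s,(c,r),z)-o['eef_pos'])).round(1)
print('restfront',T(121.5,.012),'roller',T(142,o['eef_pos'][2]+.017),'bracket z.05',T(160,.05,325),T(178,.05,325),'lat',T(170,.05,234),T(170,.05,326))
"
```

```text
[(116, 68), (117, 69), (118, 71), (119, 78), (120, 93), (121, 106), (122, 115), (123, 117), (124, 116), (125, 117), (126, 118), (127, 117), (133, 117), (134, 118), (135, 118), (136, 120), (137, 123), (138, 127), (139, 130), (140, 133), (141, 142), (142, 167), (143, 213), (144, 235), (145, 238), (146, 238), (147, 237), (148, 237), (149, 237)]
[(155, 110), (156, 109), (157, 105), (158, 97), (159, 93), (160, 108), (161, 120), (162, 120), (163, 121), (164, 120), (165, 120), (166, 118), (167, 118), (168, 117), (169, 118), (170, 118), (171, 118), (172, 119), (173, 118), (174, 118), (175, 117), (176, 117), (177, 117), (178, 117), (179, 114), (180, 110), (181, 108), (182, 107), (183, 110), (184, 111)]
restfront [ 1.4 65.2 73.9] roller [  1.1 -17.4  69.1] bracket z.05 [24.4 27.3 56.2] [24.8 27.4 47. ] lat [-21.6  27.3  51.2] [25.2 27.4 51.2]
```

```bash

python3 -m jog '[[0.6,5,0.7,0,0,0,0.7],[0,5,0,0,0,0,0.7],[0,4,0,0,0,0,0.7],[0,3,0,0,0,0,0.7],[0,2,0,0,0,0,0.7],[0,1,0,0,0,0,0.7],[0,1,0,0,0,0,0.7],[0,0.5,0,0,0,0,0.7],[0,0,0,0,0,0,0.7],[0,0,0,0,0,0,0.7]]' 20
python3 -m jog '[[0,0.5,0,0,0,0,0.7],[0,0.5,0,0,0,0,0.7],[0,0,0,0,0,0,0.7],[0,0,0,0,0,0,0.7]]' 20
```

```text
clock: 20.6
eef_pos: [0.5679, -0.1911, 0.0543]
tool_rot: [-0.982, -1.513, 1.503]
wrist_force: [0.7, -0.0, -1.2]
opening: 0.0289
clock: 21.0
eef_pos: [0.5678, -0.1911, 0.0532]
tool_rot: [-0.982, -1.513, 1.503]
wrist_force: [0.1, -0.5, -1.2]
opening: 0.029
```

```bash

for i in 1 2 3; do python3 -m jog '[[0,0.5,0,0,0,0,0.7],[0,0,0,0,0,0,0.7]]' 20 | grep -E "pos|force"; done
```

```text
eef_pos: [0.5678, -0.1911, 0.0527]
wrist_force: [0.3, 0.6, -0.6]
eef_pos: [0.5679, -0.1911, 0.0524]
wrist_force: [-1.1, 0.7, 2.2]
eef_pos: [0.5679, -0.1911, 0.0523]
wrist_force: [-2.6, 1.1, 5.6]
```

```bash

python3 -m jog '[[0,0,0,0,0,0,0.7],[0,0,0,0,0,0,0.7],[0,0,0,0,0,0,0.7],[0,0,0,0,0,0,0.7],[0,0,0,0,0,0,0.7],[0,0,0,0,0,0,0.7],[0,0,0,0,0,0,0.7]]' 6
python3 -c "
from h import *
print(observe()['torque'])
snap('wrist','w11');snap('side','s11')
a=cv2.imread('pics/s11.png')[190:310,260:400]
cv2.imwrite('pics/c11.png',cv2.resize(a,None,fx=5,fy=5,interpolation=cv2.INTER_CUBIC))
"
```

```text
clock: 22.3
eef_pos: [0.5679, -0.1909, 0.0519]
tool_rot: [-0.981, -1.513, 1.503]
wrist_force: [-2.4, 2.7, 5.6]
opening: 0.0291
[0.37746736 0.39110711 0.07302532]
```

View pics/w11.png

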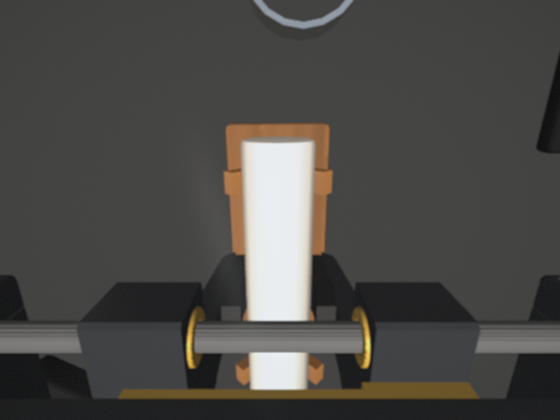

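View pics/c11.png

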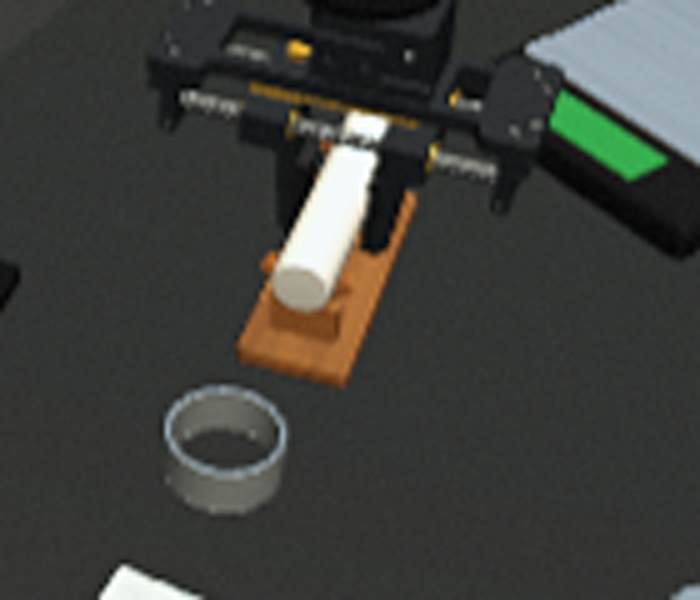

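```bash

python3 -c "
from h import *
s=pickle.load(open('pics/w11.pkl','rb'));o=observe();M=Ro.from_rotvec(o['tool_rot']).as_matrix();a=s['color']
print([(k,int(a[k,279].mean())) for k in list(range(119,130))+list(range(136,148))]); print([(k,int(a[k,323].mean())) for k in list(range(164,174))+list(range(186,200))]); print([(k,int(a[230,k].mean())) for k in list(range(226,240))])
T=lambda r,z,c=279: (1000*M.T@(onz(s,(c,r),z)-o['eef_pos'])).round(1)
print('restfront',T(123.5,.012),'roller',T(142,.07),'br',T(169,.052,323),T(193,.052,323))
"
```

```text
[(119, 69), (120, 69), (121, 67), (122, 71), (123, 79), (124, 96), (125, 110), (126, 116), (127, 117), (128, 117), (129, 117), (136, 119), (137, 123), (138, 127), (139, 131), (140, 134), (141, 141), (142, 164), (143, 210), (144, 235), (145, 238), (146, 237), (147, 237)]
[(164, 106), (165, 106), (166, 106), (167, 106), (168, 97), (169, 81), (170, 76), (171, 90), (172, 113), (173, 122), (186, 119), (187, 120), (188, 119), (189, 119), (190, 118), (191, 119), (192, 118), (193, 118), (194, 116), (195, 112), (196, 110), (197, 112), (198, 110), (199, 110)]
[(226, 77), (227, 76), (228, 76), (229, 77), (230, 82), (231, 98), (232, 113), (233, 120), (234, 119), (235, 118), (236, 119), (237, 119), (238, 121), (239, 121)]
restfront [ 0.3 39.6 73.1] roller [  0.1 -18.4  68.7] br [18.7 -0.3 56. ] [19.2 -0.2 45.5]
```

```bash

python3 -m jog '[[0,-0.5,0,0,0,0,0.7],[0,0,0,0,0,0,0.7],[0,0,0,0,0,0,0.7],[0,0,0,0,0,0,0.7],[0,0,0,0,0,0,0.7],[0,0,0,0,0,0,0.7]]' 6
python3 -m jog '[[0,0,0,0,0,0,0.6],[0,0,0,0,0,0,0.5],[0,0,0,0,0,0,0.4],[0,0,0,0,0,0,0.4],[0,0,0,0,0,0,0.4]]' 6
python3 -c "
from h import *
rel((.57,-.19,.2))"
```

```text
clock: 23.0
eef_pos: [0.5678, -0.191, 0.052]
tool_rot: [-0.981, -1.513, 1.503]
wrist_force: [-0.7, 2.2, -0.1]
opening: 0.0287
clock: 23.5
eef_pos: [0.5678, -0.1912, 0.0523]
tool_rot: [-0.982, -1.513, 1.503]
wrist_force: [-0.0, 0.2, 0.5]
opening: 0.0529
clock 23.5 pos [ 0.5678 -0.1912  0.0523] open 0.0529 F [-0.   0.2  0.5]
shift mm (in axes after turn) [   0.9 -147.7   -3.1]
```

```bash

python3 -m jog '[[0,-5,0,0,0,0,0.4],[0,-15,0,0,0,0,0.4],[0,-30,0,0,0,0,0.4],[0,-40,0,0,0,0,0.4],[0,-40,0,0,0,0,0.4],[0,-30,0,0,0,0,0.4],[0,-20,0,0,0,0,0.4],[0,0,0,0,0,0,0.4],[0,0,0,0,0,0,0.4]]' 6
python3 -c "
from h import *
from scipy.optimize import least_squares
s=snap('wrist','w12');d=snap('side','s12');snap('scene','n12')
for n in ['roller_mid','ribbed_mid']: print(n,[(round(r['p'],2),[round(float(b)) for b in r['box']]) for r in trace(s,n)][:2],[(round(r['p'],2),[round(float(b)) for b in r['box']]) for r in trace(d,n)][:2])
a=cv2.imread('pics/s12.png')
cv2.imwrite('pics/c12.png',np.hstack([cv2.resize(a[200:300,270:370],None,fx=4,fy=4,interpolation=cv2.INTER_CUBIC),cv2.resize(a[80:220,155:295],(400,400),interpolation=cv2.INTER_CUBIC)]))
"
```

```text
clock: 24.4
eef_pos: [0.5675, -0.1921, 0.2327]
tool_rot: [-0.983, -1.513, 1.503]
wrist_force: [0.1, 0.9, -0.9]
opening: 0.0528
roller_mid [(0.74, [260, 124, 295, 262])] [(0.56, [314, 213, 339, 254])]
ribbed_mid [] [(0.54, [197, 160, 228, 182])]
```

View pics/w12.png

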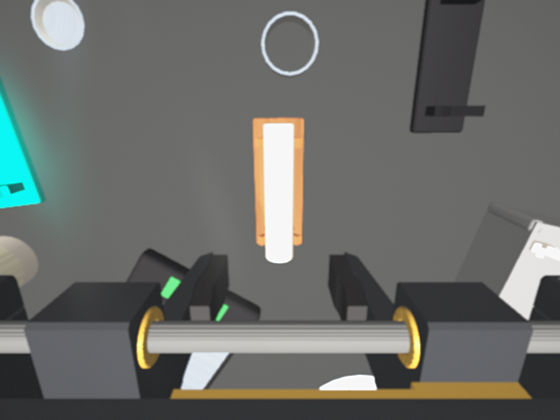

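View pics/c12.png

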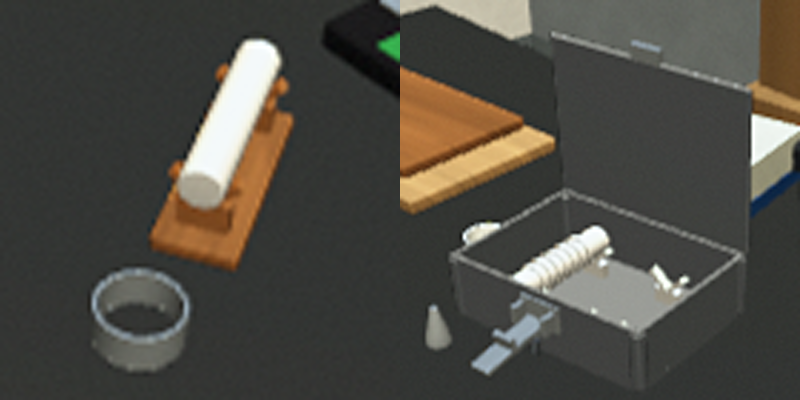

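View pics/n12.png

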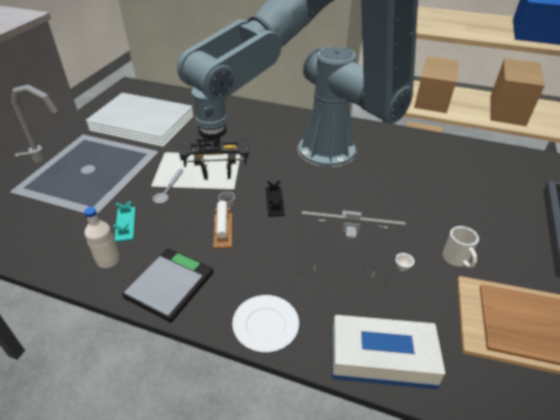

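```bash
python3 - <<'E'
from h import *
np.set_printoptions(precision=4,suppress=True)
s=pickle.load(open('pics/w12.pkl','rb'));a=s['color']
print([(k,int(a[k,279].mean())) for k in list(range(114,130))+list(range(256,268))]); print([(k,int(a[k,258].mean())) for k in list(range(236,250))])
r=(.5697,-.1901,.4163)
I=lambda X:Ro.from_euler('z',-r[2]).apply(X-np.array([r[0],r[1],0]))
print('foot f',I(onz(s,(279,118.5),.012)),'b',I(onz(s,(259,244.5),.012)),'roll f',I(onz(s,(279,123.5),.07)),'b',I(onz(s,(279,261.5),.07)))
case=(.5503,.1949,.1905)
n=pickle.load(open('pics/n12.pkl','rb'));d=pickle.load(open('pics/s12.pkl','rb'))
for phi in (1.4,1.5,1.57,1.65):
  for y in (-.125,.125):
    X=W(case,(.09-.18*np.cos(phi)+.008*np.sin(phi),y,.072+.18*np.sin(phi)+.008*np.cos(phi))); print(phi,y,proj(n,X),proj(d,X))
E
```

```text
[(114, 107), (115, 107), (116, 112), (117, 132), (118, 162), (119, 174), (120, 176), (121, 175), (122, 181), (123, 219), (124, 251), (125, 248), (126, 247), (127, 247), (128, 247), (129, 247), (256, 247), (257, 247), (258, 247), (259, 247), (260, 248), (261, 251), (262, 253), (263, 169), (264, 106), (265, 105), (266, 107), (267, 108)]
[(236, 172), (237, 179), (238, 181), (239, 180), (240, 180), (241, 179), (242, 179), (243, 170), (244, 146), (245, 120), (246, 108), (247, 107), (248, 109), (249, 108)]
foot f [-0.074   0.0005  0.012 ] b [ 0.0749 -0.0242  0.012 ] roll f [-0.071   0.0002  0.07  ] b [0.0683 0.0001 0.07  ]
1.4 -0.125 [302.9313 204.749 ] [270.9965 114.7109]
1.4 0.125 [403.9985 215.4236] [201.822   94.5599]
1.5 -0.125 [302.1842 208.9718] [274.758  112.0613]
1.5 0.125 [404.5561 219.9129] [205.875   92.3369]
1.57 -0.125 [301.6279 212.3235] [277.3481 110.6033]
1.57 0.125 [404.865  223.4601] [208.7066  91.1473]
1.65 -0.125 [300.9628 216.5332] [280.2425 109.3398]
1.65 0.125 [405.1303 227.9005] [211.912   90.1592]
```

```bash
python3 -c "
from h import *
a=cv2.imread('pics/side0.png').astype(int);b=cv2.imread('pics/s12.png').astype(int)
for n,(x0,y0,x1,y1) in dict(cutter=(288,262,322,298),nozzle=(160,184,176,206)).items(): print(n,abs(a-b)[y0:y1,x0:x1].mean(), abs(a-b)[y0:y1,x0:x1].max())
a=cv2.imread('pics/scene0.png').astype(int);b=cv2.imread('pics/n12.png').astype(int)
print('ramekin',abs(a-b)[250:275,393:415].mean(),abs(a-b)[250:275,393:415].max())
print(close_job())"
```

```text
cutter 1.223856209150327 6
nozzle 1.2168560606060606 5
ramekin 2.0927272727272728 42
the job is handed in; nothing more can be done
None
```

The plain smooth roller is lying in both grooves of the wooden rest, and I handed the job in at about 25 s of the 70 s. I flipped the latch over until it swung fully open, and lifted the lid upright, where it stayed. Then I took the roller out, lowered it in small steps, let it settle in the grooves for over a second, and let go.

**Last checks**
- **Lid:** its top edge in the scene camera matches about 1.57 rad, and the latch lies open.
- **Ribbed roller:** it is still in its place in the case.
- **Roller on the rest:** the wrist camera shows it about 1–2 mm towards the robot side of centre along the rest. A measurement before release gave 0.6 mm, so the two disagree slightly.
- **Bystanders:** the cutter ring and nozzle look the same as in the first pictures. At the small bowl, single pixels changed by up to 42 levels. I took that to be shadow from the lid but did not look closer.
- **Forces:** the highest wrist force I read was about 17 N, while pulling the latch over.
- **Joint range:** backing away from the lid, one reading showed joint 3 at 0.2986 rad, just under its 0.3 lower limit. It may be sensor noise, but it is the one thing that could count as a joint passing its range.

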